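# Take the red ribbon roll off the ribbon stand

### The job

At the sewing table, fetch the red roll of ribbon: swing the brass keeper arm aside, slide the red roll straight up off the spindle so that the grey roll below it stays on, and set it down gently, standing upright, in the empty wooden tray. Then swing the keeper fully back to its stop over the spindle; the blue roll stays in its tray, and the glass, spectacles and scissors stay where they are.

Things in the scene. Friction and masses are not known exactly. Their poses are not given: they have to be found in the camera images.
- stand: ribbon stand, fixed: brown wooden base 100 (x) by 220 (y) by 20 mm with an upright steel spindle (18 mm dia) at y = +47.5 mm and a pivot post (14 mm dia) at y = -47.5 mm. Origin: centre of the base's underside on the table, z up. The grey roll stands on the base round the spindle (20 to 75 mm above the table), the red roll on it (75 to 130 mm), with 4 mm play all round the spindle
- spindle_top (a point): centre of the top end of the spindle, 136 mm above the table; axes as the stand's
- pivot (a point): point on the vertical axis on which the keeper arm turns, 146 mm above the table, 95 mm from the spindle's axis; axes as the stand's
- keeper (a joint): turn of the brass keeper arm about the pivot's vertical axis, rad: 0 = at its stop, along the stand's +y, right over the spindle, blocking the rolls; grows anticlockwise seen from above, towards the stand's -x side, to a stop at 1.6; clear of the rolls from 1.0. Friction 0.03 N m: it stays where left. Flat arm 16 mm wide, 103 mm long, 147 to 157 mm above the table
- keeper_knob (a point): centre of the round upright black knob on the keeper arm, 95 mm from the pivot's axis (so right over the spindle at 0): 18 mm in diameter, standing 35 mm out of the arm, from 157 to 192 mm above the table; this point is 174 mm above the table
- red_roll: the red roll, a rigid roll of ribbon wound on a card core, a ring 60 mm in outer diameter and 55 mm high with a bore of 26 mm right through it, about 0.15 kg; origin: centre of its underside, z along the bore, up. It starts on the spindle, on top of the grey roll
- grey_roll: the grey roll, a rigid roll of ribbon wound on a card core, a ring 60 mm in outer diameter and 55 mm high with a bore of 26 mm right through it, about 0.15 kg; origin: centre of its underside, z along the bore, up. It starts on the spindle, under the red roll, and stays there
- tray: the empty tray, where the red roll goes: shallow open square tray of pale oak, fixed to the table, 132 x 132 mm outside, 120 x 120 mm inside, walls 6 mm thick, rim 16 mm above the table; origin: centre of its underside on the table, z up, x and y along its sides. Its inner floor is 6 mm above the origin
- full_tray: the other tray, which holds the blue roll: shallow open square tray of pale oak, fixed to the table, 132 x 132 mm outside, 120 x 120 mm inside, walls 6 mm thick, rim 16 mm above the table; origin: centre of its underside on the table, z up, x and y along its sides. Its inner floor is 6 mm above the origin
- blue_roll: the blue roll, a rigid roll of ribbon wound on a card core, a ring 60 mm in outer diameter and 55 mm high with a bore of 26 mm right through it, about 0.15 kg; origin: centre of its underside, z along the bore, up. It stands in the other tray; leave it alone
- tumbler: empty drinking glass, 68 mm in diameter at the rim, 125 mm high, standing on the table beyond the stand and trays; origin: centre of its underside; leave it alone
- spectacles: blue spectacles on a folded newspaper beyond the stand and trays, about 130 mm long (x, the arms) and 120 mm wide, 40 mm high; origin: under the middle of the lenses; leave them alone
- scissors: scissors with orange handles lying on the table beyond the stand and trays, about 155 mm long and 12 mm high; origin: on the table near the handles, y towards the tips; leave them alone
Not all that is in view belongs to the job. Leave any black look-alike of the tray alone. What is shaped like the grey_roll but green is not meant.

How it is judged:
By the outcome, as a careful person would: the job done as asked, in the order asked, and still so for the second after the job is handed in, with the robot touching nothing.
It also fails if it takes over 72 s, if anything falls off the work surface, if the arm or the gripper's body presses on something with over 40 N, if the wrist force passes 120 N, or if a joint passes its speed limit or range.

### The arm

A 7-joint arm with a two-finger parallel gripper is mounted at the origin on the work surface. World frame = base frame: x ahead of the robot, y to its left, z up, the work surface at z = 0. Lengths are in m, angles in degrees, forces in N, time in s.
With the tool pointing down it reaches from about 0.425 to 0.875 m from the base axis. Payload 4.7 kg.
Tool frame: the origin (TCP) lies midway between the tips of the shut fingers; the grasp point (between the pads) lies 19 mm behind it; z points along the fingers, y is the line along which they close (so a half turn about z gives the same grasp; the last joint's range is limited). The gripper opens to 87 mm and grips with 3 to 60 N. Pads are 19 mm wide; open, the fingers measure 117 mm over their backs; the gripper's body (75 mm by 190 mm) begins 51 mm behind the grasp point.
Start: joints at [-73.333, 18.392, -4.016, 83.108, 1.295, 78.541, -3.26], TCP at [0.178, 0.625, 0.223] pointing down, gripper open.
Joint ranges: [-163.93, 163.93], [-17.29, 119.83], [-79.2, 71.16], [3.27, 140.29], [-89.18, 269.18], [5.43, 117.66], [-154.24, 154.24]. Speed limits (degrees/s): [147.25, 147.25, 180, 180, 180, 180, 180].

### API

Orientations are given as [roll, pitch, yaw] about the fixed x, y, z axes, in that order (R = Rz(yaw) Ry(pitch) Rx(roll)).
In Python, from cell import env gives the robot as it stands. The module is installed in compiled form; this text tells all that it offers.
- The arm moves only by the tool step_arm, never from a script. Its argument "rows" is a list of rows, each an object with "angular": the turn, a rotation vector about the tool's x, y, z in units of pi rad (1.0 is pi rad), a list of three; "slide": the shift along the tool's x, y, z in units of 500 mm (1.0 is 500 mm), a list of three; "jaw": the opening, from 0 (shut) to 1 (fully open). A call has 1 to 10 rows; each row shifts and turns the commanded pose from where the row before left it, along the tool's axes as they then stand; what a row does not reach is not made up. A row lasts 1/8 s, in which the tool goes at most 62.5 mm and 10.7 degrees, less where a joint would pass 70% of its speed; a pose out of reach is approached as far as the arm can. A call with a number of a shift or a turn outside -1 to 1 is refused whole. A call with a gripper value outside its range is refused whole. The fingers move at their own pace and stop on an object; "newtons" is the grip in N (left out, the last holds). Time passes only in rows, so rows that do not move let the fingers close. It gives the time, the measured TCP pose, the force, the opening and the grip force at its end, in the units of the state.
- env.get_obs(): the state, without advancing time (a new reading comes with each control period).
- env.read_camera(name): name is "scene" or "side" or "wrist"; returns the picture (420x560x3 uint8, red, green, blue); there is no depth.
- env.camera_info(name): a dict with "fx", "fy", "cx", "cy" (pixels), "k1" (the pictures are not rectified: a ray, as slopes to the right and down, at radius r is drawn at 1 + k1 r^2 times it, then the intrinsics apply), "R" (3x3) and "t" (3): a world point X has camera coordinates R X + t. Camera axes: x right, y down, z forward; pixel columns grow to the right and rows downward; lengths in m; the calibration is good to about 2 mm. A picture is of the moment at which its call begins: read the wrist's pose just before it. camera_info takes no time and is no camera call; for the wrist camera it gives the pose at the moment of the call.
- env.sign_off(): hands the job in; it is judged then, once.
The state is a dict: "time_s": time; "qpos": joint angles; "joint_velocities": joint speeds; "effort": joint torques, N m; "tool_pos": TCP position; "tool_rot": TCP orientation; "force": force on the tool from outside, world axes, zero at the start; "wrist_torque": the same for the moment, N m; "grip_width": finger opening in m; "grasp_force": force on a finger pad.
Only numpy, scipy, OpenCV 4.12 (cv2) and the standard library are available. Lean on these libraries where they do the work, as an engineer would, in place of code of your own. Each camera call takes 0.05 s, during which the arm holds its last target. There are 200 camera calls.

## Working session

There is one attempt and no reset: what is moved stays moved. The work goes in short steps, Python scripts to look and compute and a tool call to move; the robot and the scene stay as the last step left them, time stands still between calls to the robot, and variables do not carry over. Pictures are saved under pics/ and viewed, at most 10 in all, crops included, and the job is handed in when it is done.

Besides the shell and the picture viewer there is one more tool, called after ">>>" as name(argument=value, ...), one argument or row to a line, values as JSON. step_arm: Moves the arm, as the interface text tells. Shifts and turns lie within -1 to 1; 1 stands for 500 mm of shift or pi rad of turn. Its arguments: {"type":"object","properties":{"rows":{"type":"array"},"newtons":{"type":"number"}},"required":["rows"]}

```bash
mkdir -p pics
cat > h.py <<'E'
import numpy as np, cv2, json
from cell import env
def snap(n,f):
    i=env.camera_info(n); im=env.read_camera(n); cv2.imwrite('pics/'+f,cv2.cvtColor(im,cv2.COLOR_RGB2BGR)); return im,i
def proj(i,X):
    c=np.array(i['R'])@np.array(X,float)+np.array(i['t']); s=c[:2]/c[2]; s=s*(1+i['k1']*(s@s)); return np.array([i['fx']*s[0]+i['cx'],i['fy']*s[1]+i['cy']])
def back(i,p,z):
    d=np.array([(p[0]-i['cx'])/i['fx'],(p[1]-i['cy'])/i['fy']]); s=d.copy()
    for _ in range(20): s=d/(1+i['k1']*(s@s))
    R=np.array(i['R']);t=np.array(i['t']); C=-R.T@t; r=R.T@np.array([s[0],s[1],1]); return C+r*(z-C[2])/r[2]
E
python3 - <<'E'
from h import *
a,_=snap('scene','s0.png'); b,_=snap('side','d0.png'); c,_=snap('wrist','w0.png')
o=env.get_obs(); print(o['tool_pos'],o['tool_rot'],o['grip_width'],o['time_s'])
for n in('scene','side','wrist'):
    i=env.camera_info(n); print(n,i['fx'],i['k1'],-np.array(i['R']).T@np.array(i['t']))
E
```

```text
[0.17754806 0.6248358  0.22171466] [-1.79914745e+02  5.63431703e-03  1.64143833e+02] 0.08712674291626475 0.15
scene 388.9455314855566 -0.1052935443329793 [1.05617646 0.35497702 0.89572201]
side 452.9399022228864 -0.0830465292744122 [ 0.23924263 -0.71957292  0.6777109 ]
wrist 339.4768976901547 -0.025508301335768983 [0.10192746 0.64710351 0.38395303]
```

View pics/s0.png

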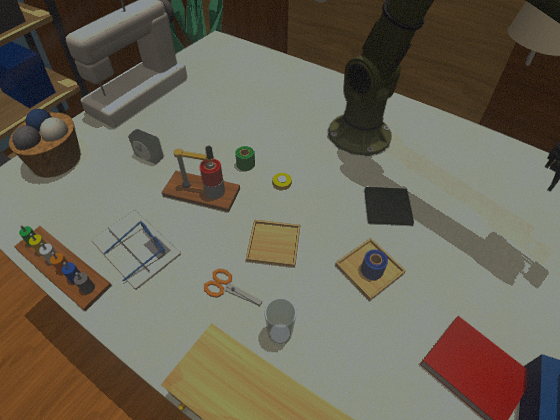

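View pics/d0.png

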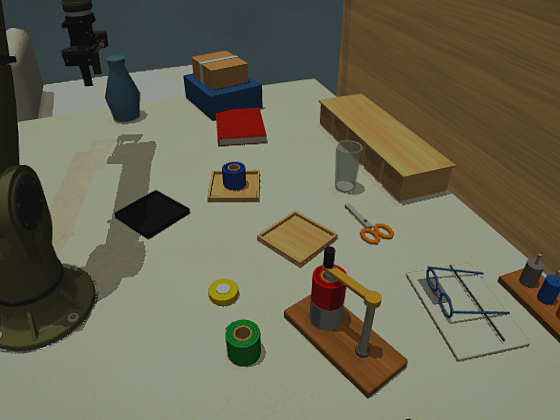

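Scene picture: the red roll is on the stand at (211,172), with the keeper over it. Possible mix-ups are the green roll (245,157), yellow tape (282,181), blue roll (375,262), red book (470,365), black look-alike tray (388,206) and full tray (370,268). I choose the red roll on the stand and the empty oak tray at (273,243), which are at (329,287) and (297,238) in the side view. Next I check them in a close crop.

Run:
```python
from h import *
a=cv2.imread('pics/s0.png')[135:275,155:310]; b=cv2.imread('pics/d0.png')[205:395,220:410]
a=cv2.resize(a,None,fx=2.6,fy=2.6,interpolation=cv2.INTER_CUBIC); b=cv2.resize(b,None,fx=2.1,fy=2.1,interpolation=cv2.INTER_CUBIC)
h=max(a.shape[0],b.shape[0]); o=np.zeros((h,a.shape[1]+b.shape[1],3),np.uint8); o[:a.shape[0],:a.shape[1]]=a; o[:b.shape[0],a.shape[1]:]=b
o=np.clip(o*1.5,0,255).astype(np.uint8); print(o.shape,a.shape); cv2.imwrite('pics/c0.png',o)
```

```text
(399, 802, 3) (364, 403, 3)
```

View pics/c0.png

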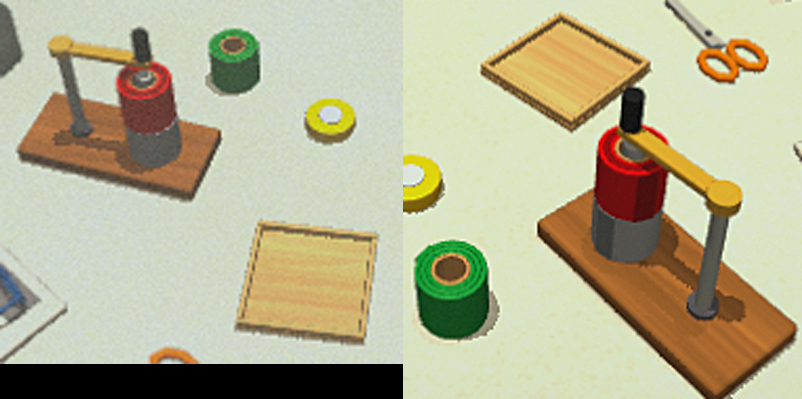

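```bash
cat > fit.py <<'E'
from h import *
from scipy.optimize import least_squares
I={n:env.camera_info(n) for n in('scene','side')}
S=lambda u,v:('scene',155+(u+.5)/2.6-.5,135+(v+.5)/2.6-.5)
D=lambda u,v:('side',220+(u-403+.5)/2.1-.5,205+(v+.5)/2.1-.5)
def fit(obs,x0):
    def res(p):
        c,s=np.cos(p[2]),np.sin(p[2]); r=[]
        for (X,(n,u,v)) in obs:
            w=[p[0]+c*X[0]-s*X[1],p[1]+s*X[0]+c*X[1],X[2]]; r+=list(proj(I[n],w)-[u,v])
        return np.array(r)
    q=least_squares(res,x0,loss='soft_l1'); print(q.x[:2],np.degrees(q.x[2])); print(res(q.x).reshape(-1,2).round(1).tolist()); return q.x
st=fit([((.05,.11,.02),S(195,187)),((-.05,.11,.02),S(219,130)),((.05,-.11,.02),S(20,151)),((-.05,-.11,.02),S(57,95)),
 ((-.05,.11,.02),D(538,222)),((-.05,-.11,.02),D(718,388)),((.05,-.11,.02),D(795,327)),
 ((0,-.0475,.157),S(62,43)),((0,-.0475,.157),D(725,188)),((0,.0475,.192),S(140,31)),((0,.0475,.192),D(633,92))],[.5,-.3,0.])
t0=back(I['scene'],(273,243),.006); print('tray0',t0)
a=.066
tr=fit([((-a,-a,.016),S(258,221)),((-a,a,.016),S(378,234)),((a,a,.016),S(365,342)),((a,-a,.016),S(236,329)),
 ((-a,-a,.016),D(573,123)),((-a,a,.016),D(482,67)),((a,a,.016),D(560,13)),((a,-a,.016),D(650,65))],[t0[0],t0[1],0.])
c,s=np.cos(st[2]),np.sin(st[2])
for y in(.0475,-.0475): print('spindle/pivot',st[0]-s*y,st[1]+c*y)
for n,p in(('spec',(135,250)),('glass',(280,330)),('green',(245,165)),('scis',(215,283)),('blue',(372,275))): print(n,back(I['scene'],p,0))
E
python3 fit.py
```

```text
[ 0.52804041 -0.27819016] 19.129398635383087
[[0.1, 1.3], [1.7, -1.1], [-1.1, 0.4], [-1.5, -0.8], [-3.2, 0.0], [-0.8, 2.6], [1.8, -2.4], [0.0, 1.0], [-1.1, 2.0], [-0.1, 2.2], [0.9, -0.9]]
tray0 [0.56150018 0.0100251  0.006     ]
[0.56139064 0.01083394] 26.80781532471845
[[-0.5, -0.2], [-0.6, -0.3], [-0.2, -1.8], [-0.3, -2.4], [-0.1, -1.1], [-0.8, -1.7], [0.2, -1.2], [0.7, -2.4]]
spindle/pivot 0.5124745304830035 -0.23331306284861847
spindle/pivot 0.5436062881219942 -0.32306724752157484
spec [ 0.79318159 -0.29282325  0.        ]
glass [0.75468188 0.16284733 0.        ]
green [ 0.35677157 -0.24227482  0.        ]
scis [ 0.74467606 -0.04527066  0.        ]
blue [0.49613952 0.28069414 0.        ]
```

Crop: red roll on top of grey, keeper knob over it. Pixel fits agree to ~2 px. I lift and move towards the stand for a closer wrist view.

>>> step_arm(
  rows=[
    {"angular":[0,0,0],"slide":[-0.0925,-0.058,-0.025],"jaw":1},
    {"angular":[0,0,0],"slide":[-0.0925,-0.058,-0.025],"jaw":1},
    {"angular":[0,0,0],"slide":[-0.0925,-0.058,-0.025],"jaw":1},
    {"angular":[0,0,0],"slide":[-0.0925,-0.058,-0.025],"jaw":1},
    {"angular":[0,0,0],"slide":[-0.0925,-0.058,-0.025],"jaw":1},
    {"angular":[0,0,0],"slide":[-0.0925,-0.058,-0.025],"jaw":1},
    {"angular":[0,0,0],"slide":[-0.0925,-0.058,-0.025],"jaw":1},
    {"angular":[0,0,0],"slide":[-0.0925,-0.058,-0.025],"jaw":1},
    {"angular":[0,0,0],"slide":[0,0,0],"jaw":1},
  ],
)

```text
time_s: 1.27
tool_pos: [0.4741, 0.2958, 0.3237]
tool_rot: [180.0, 0.2, 163.6]
force: [-0.7, 1.4, -0.1]
grip_width: 0.0873
grasp_force: 0.0
```

>>> step_arm(
  rows=[
    {"angular":[0,0,0.05],"slide":[0,0,0],"jaw":1},
    {"angular":[0,0,0.05],"slide":[0,0,0],"jaw":1},
    {"angular":[0,0,0.05],"slide":[0,0,0],"jaw":1},
    {"angular":[0,0,0.05],"slide":[0,0,0],"jaw":1},
    {"angular":[0,0,0.05],"slide":[0,0,0],"jaw":1},
    {"angular":[0,0,0.055],"slide":[0,0,0],"jaw":1},
    {"angular":[0,0,0],"slide":[0,0,0],"jaw":1},
  ],
)

```text
time_s: 2.15
tool_pos: [0.4694, 0.3018, 0.3221]
tool_rot: [-180.0, -0.0, 109.4]
force: [0.2, 0.4, -0.4]
grip_width: 0.0872
grasp_force: 0.0
```

>>> step_arm(
  rows=[
    {"angular":[0,0,0],"slide":[-0.118,-0.027,0],"jaw":1},
    {"angular":[0,0,0],"slide":[-0.118,-0.027,0],"jaw":1},
    {"angular":[0,0,0],"slide":[-0.118,-0.027,0],"jaw":1},
    {"angular":[0,0,0],"slide":[-0.118,-0.027,0],"jaw":1},
    {"angular":[0,0,0],"slide":[-0.118,-0.027,0],"jaw":1},
    {"angular":[0,0,0],"slide":[-0.118,-0.027,0],"jaw":1},
    {"angular":[0,0,0],"slide":[-0.118,-0.027,0],"jaw":1},
    {"angular":[0,0,0],"slide":[-0.118,-0.027,0],"jaw":1},
    {"angular":[0,0,0],"slide":[-0.118,-0.027,0],"jaw":1},
    {"angular":[0,0,0],"slide":[-0.118,-0.027,0],"jaw":1},
  ],
)

```text
time_s: 3.4
tool_pos: [0.5378, -0.3013, 0.3225]
tool_rot: [179.9, -0.0, 109.6]
force: [0.6, 0.5, 0.1]
grip_width: 0.087
grasp_force: 0.0
```

>>> step_arm(
  rows=[
    {"angular":[0,0,0],"slide":[0,0,0],"jaw":1},
    {"angular":[0,0,0],"slide":[0,0,0],"jaw":1},
  ],
)

```text
time_s: 3.65
tool_pos: [0.5374, -0.2997, 0.3219]
tool_rot: [-180.0, -0.1, 109.4]
force: [0.6, -0.0, -0.4]
grip_width: 0.087
grasp_force: 0.0
```

Run:
```python
from h import *
import json
im,i=snap('wrist','w1.png'); json.dump({k:np.array(v).tolist() for k,v in i.items()},open('w1.json','w'))
b=cv2.imread('pics/w1.png'); cv2.imwrite('pics/w1b.png',cv2.resize(np.clip(b*1.3,0,255).astype(np.uint8),(800,600),interpolation=cv2.INTER_CUBIC))
o=env.get_obs(); print(o['qpos'])
```

```text
[-10.97157994  15.73284187  47.51564416  80.48363671 -11.60156201
  88.82531512  55.16340945]
```

View pics/w1b.png

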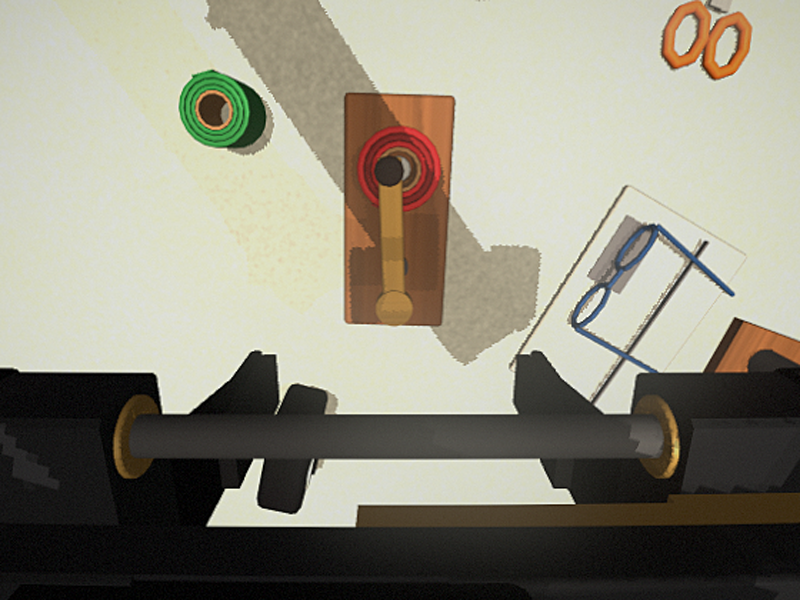

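Wrist picture (800x600 scale): base corners (346,94), (455,97), (440,325), (345,323); red roll centre (399,168), knob top (389,171), pivot disc (394,307), green roll left at (214,110). Refitting with these.

```bash
cat >> fit.py <<'E'
print('---'); I['w']=json.load(open('w1.json'))
W=lambda u,v:('w',(u+.5)*.7-.5,(v+.5)*.7-.5)
st=fit([((-.05,.11,.02),W(346,94)),((.05,.11,.02),W(455,97)),((.05,-.11,.02),W(440,325)),((-.05,-.11,.02),W(345,323)),
((0,-.0475,.157),W(394,307)),((0,.0475,.192),W(389,171))],st)
c,s=np.cos(st[2]),np.sin(st[2])
for y in(.0475,-.0475): print('spindle/pivot',st[0]-s*y,st[1]+c*y)
print('roll top',back(I['w'],W(399,168)[1:],.13), 'knob',back(I['w'],W(389,171)[1:],.192),'piv',back(I['w'],W(394,307)[1:],.157))
E
python3 fit.py | sed -n '/---/,$p'
```

```text
---
[ 0.52984925 -0.2785692 ] 17.713324746426203
[[-2.3, -2.2], [0.0, -1.8], [1.1, 1.4], [-1.3, 0.9], [-0.5, 0.7], [5.9, 0.1]]
spindle/pivot 0.5153971580366763 -0.23332113954045483
spindle/pivot 0.5443013454470733 -0.3238172607288497
roll top [ 0.51656229 -0.23273051  0.13      ] knob [ 0.51074257 -0.23490537  0.192     ] piv [ 0.544528   -0.32300041  0.157     ]
```

>>> step_arm(
  rows=[
    {"angular":[0,0,-0.055],"slide":[0,0,0],"jaw":0.34},
    {"angular":[0,0,-0.055],"slide":[0,0,0],"jaw":0.34},
    {"angular":[0,0,-0.055],"slide":[0,0,0],"jaw":0.34},
    {"angular":[0,0,-0.055],"slide":[0,0,0],"jaw":0.34},
    {"angular":[0,0,0],"slide":[0.055,0.043,0],"jaw":0.34},
    {"angular":[0,0,0],"slide":[0.055,0.043,0],"jaw":0.34},
    {"angular":[0,0,0],"slide":[0,0,0.1],"jaw":0.34},
    {"angular":[0,0,0],"slide":[0,0,0],"jaw":0.34},
    {"angular":[0,0,0],"slide":[0,0,0],"jaw":0.34},
  ],
)

```text
time_s: 4.82
tool_pos: [0.5131, -0.2348, 0.2742]
tool_rot: [180.0, 0.1, 148.9]
force: [-0.2, 0.5, 0.7]
grip_width: 0.0297
grasp_force: 0.0
```

>>> step_arm(
  rows=[
    {"angular":[0,0,0],"slide":[0,0,0.052],"jaw":0.34},
    {"angular":[0,0,0],"slide":[0,0,0.052],"jaw":0.34},
    {"angular":[0,0,0],"slide":[0,0,0.052],"jaw":0.34},
    {"angular":[0,0,0],"slide":[0,0,0.052],"jaw":0.34},
    {"angular":[0,0,0],"slide":[0,0,0],"jaw":0.34},
  ],
)

```text
time_s: 5.45
tool_pos: [0.5124, -0.2354, 0.1687]
tool_rot: [-180.0, -0.1, 148.8]
force: [-0.7, -0.1, -0.8]
grip_width: 0.0296
grasp_force: 0.0
```

Run:
```python
from h import *
a,_=snap('side','d2.png'); b,_=snap('scene','s2.png')
a=cv2.imread('pics/d2.png')[200:330,250:420];b=cv2.imread('pics/s2.png')[100:210,140:260]
o=np.hstack([cv2.resize(a,(400,306)),cv2.resize(b,(334,306))]); cv2.imwrite('pics/c2.png',np.clip(o*1.4,0,255).astype(np.uint8))
```

```text
(no output)
```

View pics/c2.png

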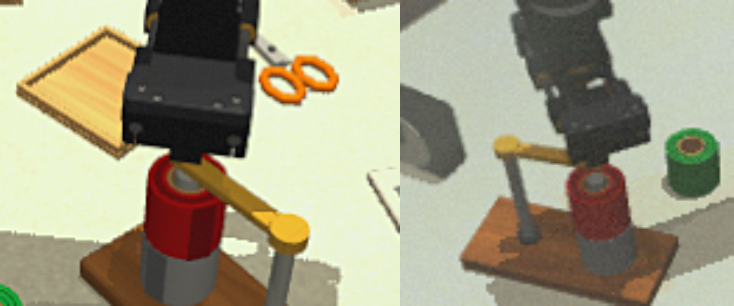

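The knob sits between the fingers and the force is near zero. Sweep the arc about the pivot.

>>> step_arm(
  rows=[
    {"angular":[0,0,0],"slide":[0.017,-0.0255,0],"jaw":0.34},
    {"angular":[0,0,0],"slide":[0.013,-0.028,0],"jaw":0.34},
    {"angular":[0,0,0],"slide":[0.008,-0.03,0],"jaw":0.34},
    {"angular":[0,0,0],"slide":[0.0035,-0.0305,0],"jaw":0.34},
    {"angular":[0,0,0],"slide":[-0.0015,-0.031,0],"jaw":0.34},
    {"angular":[0,0,0],"slide":[-0.0065,-0.03,0],"jaw":0.34},
    {"angular":[0,0,0],"slide":[-0.0115,-0.0285,0],"jaw":0.34},
    {"angular":[0,0,0],"slide":[-0.016,-0.0265,0],"jaw":0.34},
    {"angular":[0,0,0],"slide":[-0.02,-0.0235,0],"jaw":0.34},
    {"angular":[0,0,0],"slide":[0,0,0],"jaw":0.34},
  ],
)

```text
time_s: 6.8
tool_pos: [0.4525, -0.3493, 0.1685]
tool_rot: [-179.9, 0.0, 148.7]
force: [-0.2, -0.4, -0.3]
grip_width: 0.0297
grasp_force: 0.0
```

>>> step_arm(
  rows=[
    {"angular":[0,0,0],"slide":[0,0,-0.09],"jaw":0.34},
    {"angular":[0,0,0],"slide":[0,0,-0.09],"jaw":0.34},
    {"angular":[0,0,0],"slide":[0,0,-0.09],"jaw":0.34},
    {"angular":[0,0,0.057],"slide":[0,0,0],"jaw":1},
    {"angular":[0,0,0.057],"slide":[0,0,0],"jaw":1},
    {"angular":[0,0,0.057],"slide":[0,0,0],"jaw":1},
    {"angular":[0,0,0.057],"slide":[0,0,0],"jaw":1},
    {"angular":[0,0,0],"slide":[0,0,0],"jaw":1},
    {"angular":[0,0,0],"slide":[0,0,0],"jaw":1},
  ],
)

```text
time_s: 7.92
tool_pos: [0.4529, -0.3472, 0.3035]
tool_rot: [180.0, -0.0, 108.0]
force: [0.2, 0.5, -0.3]
grip_width: 0.0814
grasp_force: 0.0
```

Run:
```python
from h import *
im,i=snap('wrist','w3.png'); json.dump({k:np.array(v).tolist() for k,v in i.items()},open('w3.json','w'))
b=cv2.imread('pics/w3.png'); cv2.imwrite('pics/w3b.png',cv2.resize(np.clip(b*1.3,0,255).astype(np.uint8),(800,600),interpolation=cv2.INTER_CUBIC))
```

```text
(no output)
```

View pics/w3b.png

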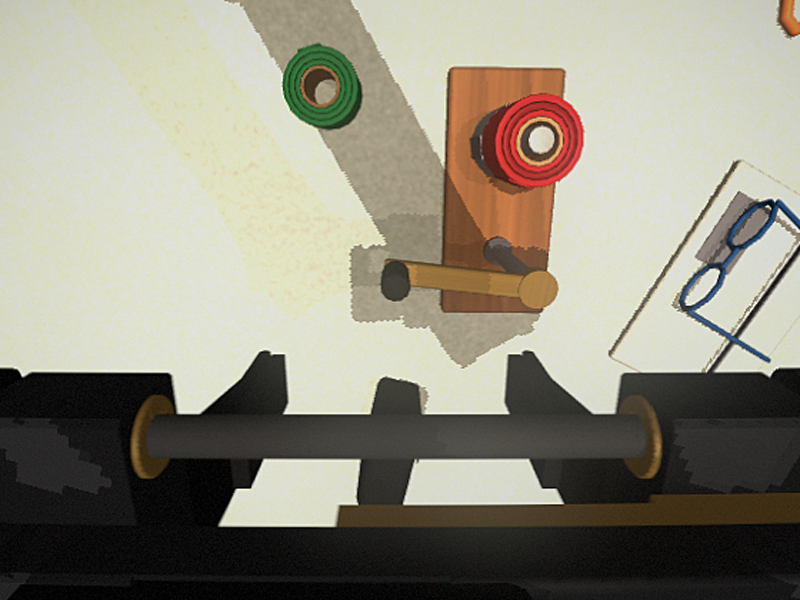

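Keeper is swung about 85°: knob at (396,280), pivot disc (538,288). Red roll top centre is at (539,140), the spindle end at (541,139).

Run:
```python
from h import *
i=json.load(open('w3.json')); W=lambda u,v:((u+.5)*.7-.5,(v+.5)*.7-.5)
for n,p,z in(('roll',(539,140),.13),('spindle',(541,139),.136),('knob',(397,275),.192),('piv',(538,288),.157),('rollL',(496,141),.13),('rollR',(583,139),.13)): print(n,back(i,W(*p),z).round(4))
o=env.get_obs(); print(o['tool_pos'],o['tool_rot'],o['qpos'])
```

```text
roll [ 0.5159 -0.2337  0.13  ]
spindle [ 0.5154 -0.2334  0.136 ]
knob [ 0.4502 -0.3355  0.192 ]
piv [ 0.5444 -0.3233  0.157 ]
rollL [ 0.4891 -0.2432  0.13  ]
rollR [ 0.5435 -0.2239  0.13  ]
[ 0.45282066 -0.34722408  0.30353344] [ 1.79994127e+02 -5.49516065e-03  1.07954554e+02] [-8.54257876  8.73363944 49.12786049 88.85861633 -6.62213287 85.43306075
 58.73871962]
```

>>> step_arm(
  rows=[
    {"angular":[0,0,0],"slide":[0.059,0.063,0],"jaw":1},
    {"angular":[0,0,0],"slide":[0.059,0.063,0],"jaw":1},
    {"angular":[0,0,0],"slide":[0.059,0.063,0],"jaw":1},
    {"angular":[0,0,0],"slide":[0,0,0.1],"jaw":1},
    {"angular":[0,0,0],"slide":[0,0,0.1],"jaw":1},
    {"angular":[0,0,0],"slide":[0,0,0],"jaw":1},
    {"angular":[0,0,0],"slide":[0,0,0],"jaw":1},
  ],
)

```text
time_s: 8.85
tool_pos: [0.5166, -0.2349, 0.2055]
tool_rot: [179.9, 0.1, 107.8]
force: [0.6, 0.1, -0.0]
grip_width: 0.0867
grasp_force: 0.0
```

>>> step_arm(
  rows=[
    {"angular":[0,0,0],"slide":[0.003,0,0.047],"jaw":1},
    {"angular":[0,0,0],"slide":[0,0,0.047],"jaw":1},
    {"angular":[0,0,0],"slide":[0,0,0.047],"jaw":1},
    {"angular":[0,0,0],"slide":[0,0,0.047],"jaw":1},
    {"angular":[0,0,0],"slide":[0,0,0.047],"jaw":1},
    {"angular":[0,0,0],"slide":[0,0,0],"jaw":1},
  ],
)

```text
time_s: 9.6
tool_pos: [0.5158, -0.2331, 0.0869]
tool_rot: [180.0, 0.0, 107.8]
force: [0.4, -0.6, -0.1]
grip_width: 0.0871
grasp_force: 0.0
```

>>> step_arm(
  rows=[
    {"angular":[0,0,0],"slide":[0,0,0],"jaw":0.6},
    {"angular":[0,0,0],"slide":[0,0,0],"jaw":0.6},
    {"angular":[0,0,0],"slide":[0,0,0],"jaw":0.6},
    {"angular":[0,0,0],"slide":[0,0,0],"jaw":0.6},
    {"angular":[0,0,0],"slide":[0,0,0],"jaw":0.6},
    {"angular":[0,0,0],"slide":[0,0,0],"jaw":0.6},
  ],
  newtons=12,
)

```text
time_s: 10.35
tool_pos: [0.5156, -0.2328, 0.0866]
tool_rot: [180.0, 0.0, 107.8]
force: [-0.7, 0.7, 5.3]
grip_width: 0.0588
grasp_force: 12.0
```

>>> step_arm(
  rows=[
    {"angular":[0,0,0],"slide":[0,0,-0.01],"jaw":0.6},
    {"angular":[0,0,0],"slide":[0,0,-0.02],"jaw":0.6},
    {"angular":[0,0,0],"slide":[0,0,-0.02],"jaw":0.6},
    {"angular":[0,0,0],"slide":[0,0,0],"jaw":0.6},
  ],
  newtons=15,
)

```text
time_s: 10.85
tool_pos: [0.5159, -0.2331, 0.1122]
tool_rot: [179.9, 0.1, 107.8]
force: [0.5, 0.9, -2.3]
grip_width: 0.0589
grasp_force: 15.0
```

>>> step_arm(
  rows=[
    {"angular":[0,0,0],"slide":[0,0,-0.04],"jaw":0.6},
    {"angular":[0,0,0],"slide":[0,0,-0.05],"jaw":0.6},
    {"angular":[0,0,0],"slide":[0,0,-0.05],"jaw":0.6},
    {"angular":[0,0,0],"slide":[0,0,-0.05],"jaw":0.6},
    {"angular":[0,0,0],"slide":[0,0,-0.05],"jaw":0.6},
    {"angular":[0,0,0],"slide":[0,0,0],"jaw":0.6},
  ],
)

```text
time_s: 11.6
tool_pos: [0.5164, -0.2336, 0.2337]
tool_rot: [179.8, 0.1, 107.8]
force: [-1.1, -0.3, -2.1]
grip_width: 0.0587
grasp_force: 15.0
```

Run:
```python
from h import *
a,_=snap('side','d4.png'); b,_=snap('scene','s4.png')
a=cv2.imread('pics/d4.png')[170:400,210:420];b=cv2.imread('pics/s4.png')[100:275,140:310]
o=np.hstack([cv2.resize(a,(365,400)),cv2.resize(b,(388,400))]); cv2.imwrite('pics/c4.png',np.clip(o*1.4,0,255).astype(np.uint8))
```

```text
(no output)
```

View pics/c4.png

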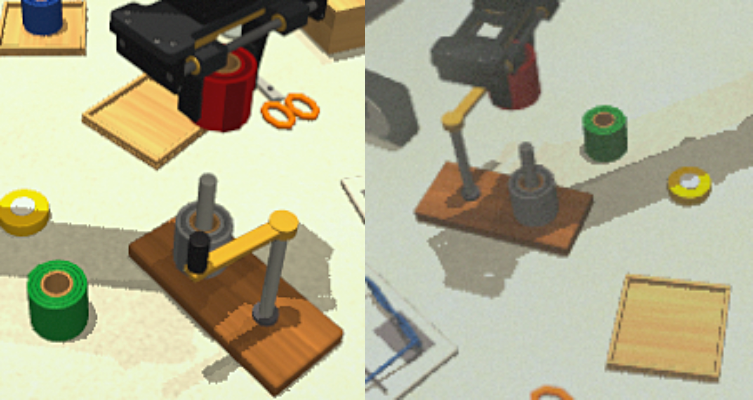

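Grey roll stays on and the red roll is clear of the spindle. Next, over to the tray.

>>> step_arm(
  rows=[
    {"angular":[0,0,0],"slide":[0.04,0.022,0],"jaw":0.6},
    {"angular":[0,0,0],"slide":[0.08,0.043,0],"jaw":0.6},
    {"angular":[0,0,0],"slide":[0.08,0.043,0],"jaw":0.6},
    {"angular":[0,0,0],"slide":[0.08,0.043,0],"jaw":0.6},
    {"angular":[0,0,0],"slide":[0.08,0.043,0],"jaw":0.6},
    {"angular":[0,0,0],"slide":[0.048,0.025,0],"jaw":0.6},
    {"angular":[0,0,0],"slide":[0.03,0.016,0],"jaw":0.6},
    {"angular":[0,0,0],"slide":[0,0,0.1],"jaw":0.6},
    {"angular":[0,0,0],"slide":[0,0,0.1],"jaw":0.6},
    {"angular":[0,0,0],"slide":[0,0,0],"jaw":0.6},
  ],
)

```text
time_s: 12.95
tool_pos: [0.5562, 0.0105, 0.1269]
tool_rot: [-179.4, -0.0, 107.7]
force: [-0.3, -0.5, -1.2]
grip_width: 0.0586
grasp_force: 15.0
```

>>> step_arm(
  rows=[
    {"angular":[0,0,0],"slide":[0,0,0.06],"jaw":0.6},
    {"angular":[0,0,0],"slide":[0,0,0.06],"jaw":0.6},
    {"angular":[0,0,0],"slide":[0,0,0.04],"jaw":0.6},
    {"angular":[0,0,0],"slide":[0,0,0],"jaw":0.6},
    {"angular":[0,0,0],"slide":[0,0,0],"jaw":0.6},
  ],
)

```text
time_s: 13.58
tool_pos: [0.5618, 0.0114, 0.0532]
tool_rot: [179.8, 0.0, 107.8]
force: [0.6, -0.8, -2.4]
grip_width: 0.0587
grasp_force: 15.0
```

Run:
```python
from h import *
a,_=snap('side','d5.png'); b,_=snap('scene','s5.png')
a=cv2.imread('pics/d5.png')[150:280,220:370];b=cv2.imread('pics/s5.png')[150:290,210:340]
o=np.hstack([cv2.resize(a,(400,347)),cv2.resize(b,(322,347))]); cv2.imwrite('pics/c5.png',np.clip(o*1.4,0,255).astype(np.uint8))
```

```text
(no output)
```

View pics/c5.png

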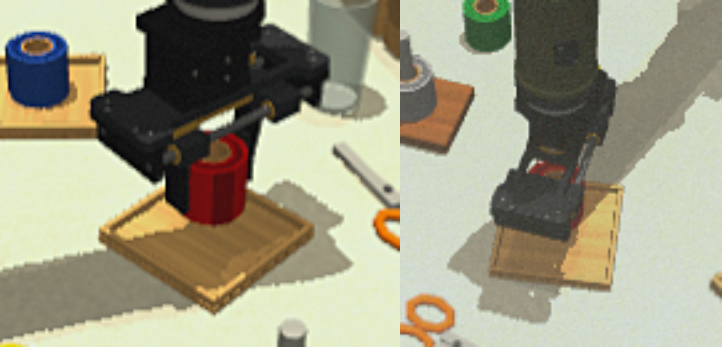

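>>> step_arm(
  rows=[
    {"angular":[0,0,0],"slide":[0,0,0.02],"jaw":0.6},
    {"angular":[0,0,0],"slide":[0,0,0.02],"jaw":0.6},
    {"angular":[0,0,0],"slide":[0,0,0.014],"jaw":0.6},
    {"angular":[0,0,0],"slide":[0,0,0.006],"jaw":0.6},
    {"angular":[0,0,0],"slide":[0,0,0],"jaw":0.6},
    {"angular":[0,0,0],"slide":[0,0,0],"jaw":0.6},
  ],
)

```text
time_s: 14.42
tool_pos: [0.5604, 0.0116, 0.0213]
tool_rot: [180.0, 0.0, 107.8]
force: [0.9, -0.6, -2.2]
grip_width: 0.059
grasp_force: 15.0
```

>>> step_arm(
  rows=[
    {"angular":[0,0,0],"slide":[0,0,0.003],"jaw":0.6},
    {"angular":[0,0,0],"slide":[0,0,0],"jaw":0.6},
    {"angular":[0,0,0],"slide":[0,0,0],"jaw":0.6},
  ],
)

```text
time_s: 14.8
tool_pos: [0.5602, 0.0117, 0.0196]
tool_rot: [180.0, -0.0, 107.8]
force: [0.1, -0.1, -2.2]
grip_width: 0.0591
grasp_force: 15.0
```

>>> step_arm(
  rows=[
    {"angular":[0,0,0],"slide":[0,0,0.003],"jaw":0.6},
    {"angular":[0,0,0],"slide":[0,0,0],"jaw":0.6},
    {"angular":[0,0,0],"slide":[0,0,0],"jaw":0.6},
  ],
)

```text
time_s: 15.18
tool_pos: [0.5601, 0.0116, 0.018]
tool_rot: [180.0, 0.0, 107.8]
force: [-1.0, 0.8, -2.7]
grip_width: 0.059
grasp_force: 15.0
```

>>> step_arm(
  rows=[
    {"angular":[0,0,0],"slide":[0,0,0.002],"jaw":0.6},
    {"angular":[0,0,0],"slide":[0,0,0],"jaw":0.6},
    {"angular":[0,0,0],"slide":[0,0,0],"jaw":0.6},
  ],
)

```text
time_s: 15.55
tool_pos: [0.5603, 0.0117, 0.0176]
tool_rot: [180.0, -0.0, 107.8]
force: [-3.3, -0.6, 5.7]
grip_width: 0.0587
grasp_force: 15.0
```

Contact with the tray floor. Release and lift.

>>> step_arm(
  rows=[
    {"angular":[0,0,0],"slide":[0,0,0],"jaw":0.7},
    {"angular":[0,0,0],"slide":[0,0,0],"jaw":0.8},
    {"angular":[0,0,0],"slide":[0,0,0],"jaw":0.85},
    {"angular":[0,0,0],"slide":[0,0,0],"jaw":0.85},
    {"angular":[0,0,0],"slide":[0,0,-0.03],"jaw":0.85},
    {"angular":[0,0,0],"slide":[0,0,-0.06],"jaw":0.85},
    {"angular":[0,0,0],"slide":[0,0,-0.12],"jaw":0.85},
    {"angular":[0,0,0],"slide":[0,0,-0.12],"jaw":0.85},
    {"angular":[0,0,0],"slide":[0,0,-0.12],"jaw":0.34},
    {"angular":[0,0,0],"slide":[0,0,-0.12],"jaw":0.34},
  ],
)

```text
time_s: 16.8
tool_pos: [0.5598, 0.0112, 0.3054]
tool_rot: [179.9, -0.0, 107.8]
force: [1.8, -0.1, -0.7]
grip_width: 0.0609
grasp_force: 0.0
```

>>> step_arm(
  rows=[
    {"angular":[0,0,-0.057],"slide":[0,0,0],"jaw":0.34},
    {"angular":[0,0,-0.057],"slide":[0,0,0],"jaw":0.34},
    {"angular":[0,0,-0.057],"slide":[0,0,0],"jaw":0.34},
    {"angular":[0,0,-0.057],"slide":[0,0,0],"jaw":0.34},
    {"angular":[0,0,0],"slide":[0,0,0],"jaw":0.34},
    {"angular":[0,0,0],"slide":[0,0,0],"jaw":0.34},
  ],
)

```text
time_s: 17.55
tool_pos: [0.5601, 0.0115, 0.3026]
tool_rot: [180.0, 0.0, 148.7]
force: [-0.3, 0.8, 0.5]
grip_width: 0.0298
grasp_force: 0.0
```

>>> step_arm(
  rows=[
    {"angular":[0,0,0],"slide":[-0.025,-0.101,0],"jaw":0.34},
    {"angular":[0,0,0],"slide":[-0.025,-0.101,0],"jaw":0.34},
    {"angular":[0,0,0],"slide":[-0.025,-0.101,0],"jaw":0.34},
    {"angular":[0,0,0],"slide":[-0.025,-0.101,0],"jaw":0.34},
    {"angular":[0,0,0],"slide":[-0.025,-0.101,0],"jaw":0.34},
    {"angular":[0,0,0],"slide":[-0.025,-0.101,0],"jaw":0.34},
    {"angular":[0,0,0],"slide":[-0.025,-0.101,0],"jaw":0.34},
    {"angular":[0,0,0],"slide":[0,0,0.08],"jaw":0.34},
    {"angular":[0,0,0],"slide":[0,0,0],"jaw":0.34},
    {"angular":[0,0,0],"slide":[0,0,0],"jaw":0.34},
  ],
)

```text
time_s: 18.8
tool_pos: [0.453, -0.3355, 0.2631]
tool_rot: [180.0, 0.0, 148.9]
force: [1.5, 0.5, -0.3]
grip_width: 0.0294
grasp_force: 0.0
```

Run:
```python
from h import *
i=env.camera_info('side'); print(back(i,(210+199/1.738,170+238/1.738),.192), back(i,(210+284/1.738,170+220/1.738),.157))
o=env.get_obs(); print(o['tool_pos'],o['qpos'])
```

```text
[ 0.45067421 -0.34406232  0.192     ] [ 0.54544774 -0.32441302  0.157     ]
[ 0.45297508 -0.33549055  0.26306994] [-10.76688442   8.45793903  49.86636703  93.73982949  -6.56674045
  80.80217491  98.7305145 ]
```

>>> step_arm(
  rows=[
    {"angular":[0,0,0],"slide":[-0.003,-0.012,0],"jaw":0.5},
    {"angular":[0,0,0],"slide":[0,0,0],"jaw":0.5},
    {"angular":[0,0,0],"slide":[0,0,0.047],"jaw":0.5},
    {"angular":[0,0,0],"slide":[0,0,0.047],"jaw":0.5},
    {"angular":[0,0,0],"slide":[0,0,0.047],"jaw":0.5},
    {"angular":[0,0,0],"slide":[0,0,0.047],"jaw":0.5},
    {"angular":[0,0,0],"slide":[0,0,0],"jaw":0.5},
  ],
)

```text
time_s: 19.68
tool_pos: [0.4496, -0.3412, 0.1669]
tool_rot: [-180.0, -0.2, 148.8]
force: [-0.1, 0.2, 0.9]
grip_width: 0.0438
grasp_force: 0.0
```

>>> step_arm(
  rows=[
    {"angular":[0,0,0],"slide":[0,0,0],"jaw":0.24},
    {"angular":[0,0,0],"slide":[0,0,0],"jaw":0.24},
    {"angular":[0,0,0],"slide":[0,0,0],"jaw":0.24},
    {"angular":[0,0,0],"slide":[0,0,0],"jaw":0.24},
    {"angular":[0,0,0],"slide":[0,0,0],"jaw":0.24},
  ],
  newtons=3,
)

```text
time_s: 20.3
tool_pos: [0.4503, -0.342, 0.1682]
tool_rot: [180.0, 0.0, 148.8]
force: [-0.4, 0.2, -1.1]
grip_width: 0.0209
grasp_force: 0.0
```

>>> step_arm(
  rows=[
    {"angular":[0,0,0],"slide":[0.019,0.0245,0],"jaw":0.24},
    {"angular":[0,0,0],"slide":[0.0145,0.027,0],"jaw":0.24},
    {"angular":[0,0,0],"slide":[0.01,0.029,0],"jaw":0.24},
    {"angular":[0,0,0],"slide":[0.005,0.0305,0],"jaw":0.24},
    {"angular":[0,0,0],"slide":[0,0.031,0],"jaw":0.24},
    {"angular":[0,0,0],"slide":[-0.0045,0.0305,0],"jaw":0.24},
    {"angular":[0,0,0],"slide":[-0.0095,0.0295,0],"jaw":0.24},
    {"angular":[0,0,0],"slide":[-0.014,0.0275,0],"jaw":0.24},
    {"angular":[0,0,0],"slide":[0,0,0],"jaw":0.24},
    {"angular":[0,0,0],"slide":[0,0,0],"jaw":0.24},
  ],
)

```text
time_s: 21.55
tool_pos: [0.5007, -0.2386, 0.1679]
tool_rot: [-180.0, -0.0, 148.8]
force: [-0.5, 1.7, 0.6]
grip_width: 0.0206
grasp_force: 0.4
```

>>> step_arm(
  rows=[
    {"angular":[0,0,0.055],"slide":[0,0,0],"jaw":0.24},
    {"angular":[0,0,0.055],"slide":[0,0,0],"jaw":0.24},
    {"angular":[0,0,0.055],"slide":[0,0,0],"jaw":0.24},
    {"angular":[0,0,0.055],"slide":[0,0,0],"jaw":0.24},
    {"angular":[0,0,0],"slide":[0,0,0],"jaw":0.24},
    {"angular":[0,0,0],"slide":[0,0,0],"jaw":0.24},
  ],
)

```text
time_s: 22.3
tool_pos: [0.5006, -0.2389, 0.1681]
tool_rot: [180.0, 0.0, 109.4]
force: [-0.1, -0.3, -0.7]
grip_width: 0.0209
grasp_force: 0.0
```

>>> step_arm(
  rows=[
    {"angular":[0,0,0],"slide":[0,0.01,0],"jaw":0.24},
    {"angular":[0,0,0],"slide":[0,0.01,0],"jaw":0.24},
    {"angular":[0,0,0],"slide":[0,0.008,0],"jaw":0.24},
    {"angular":[0,0,0],"slide":[0,0,0],"jaw":0.24},
    {"angular":[0,0,0],"slide":[0,0,0],"jaw":0.24},
  ],
)

```text
time_s: 22.92
tool_pos: [0.5142, -0.2341, 0.1681]
tool_rot: [180.0, 0.0, 109.2]
force: [1.3, 0.1, -0.6]
grip_width: 0.0212
grasp_force: 0.0
```

>>> step_arm(
  rows=[
    {"angular":[0,0,0],"slide":[0,0.004,0],"jaw":0.24},
    {"angular":[0,0,0],"slide":[0,0,0],"jaw":0.24},
    {"angular":[0,0,0],"slide":[0,0,0],"jaw":0.24},
  ],
)

```text
time_s: 23.3
tool_pos: [0.516, -0.2333, 0.1681]
tool_rot: [180.0, 0.0, 109.2]
force: [-0.0, 0.2, -0.3]
grip_width: 0.0208
grasp_force: 0.0
```

>>> step_arm(
  rows=[
    {"angular":[0,0,0],"slide":[0,0.004,0],"jaw":0.24},
    {"angular":[0,0,0],"slide":[0,0,0],"jaw":0.24},
    {"angular":[0,0,0],"slide":[0,0,0],"jaw":0.24},
  ],
)

```text
time_s: 23.68
tool_pos: [0.5169, -0.233, 0.168]
tool_rot: [-179.9, -0.0, 109.2]
force: [-5.1, -0.7, 2.9]
grip_width: 0.0211
grasp_force: 2.6
```

>>> step_arm(
  rows=[
    {"angular":[0,0,0],"slide":[0,0.002,0],"jaw":0.24},
    {"angular":[0,0,0],"slide":[0,0,0],"jaw":0.24},
    {"angular":[0,0,0],"slide":[0,0,0],"jaw":0.24},
  ],
  newtons=10,
)

```text
time_s: 24.05
tool_pos: [0.517, -0.233, 0.1679]
tool_rot: [-179.8, -0.1, 109.2]
force: [-7.9, -0.2, 4.2]
grip_width: 0.0206
grasp_force: 3.6
```

At the stop: the force rises with no further travel. Back off to centre, open, lift and look.

>>> step_arm(
  rows=[
    {"angular":[0,0,0],"slide":[0,-0.005,0],"jaw":0.24},
    {"angular":[0,0,0],"slide":[0,0,0],"jaw":0.34},
    {"angular":[0,0,0],"slide":[0,0,0],"jaw":0.34},
    {"angular":[0,0,0],"slide":[0,0,-0.05],"jaw":0.34},
    {"angular":[0,0,0],"slide":[0,0,-0.1],"jaw":0.34},
    {"angular":[0,0,0],"slide":[0,0,-0.1],"jaw":0.34},
    {"angular":[0,0,0],"slide":[-0.1,0,-0.05],"jaw":0.34},
    {"angular":[0,0,0],"slide":[-0.05,0,-0.05],"jaw":0.34},
    {"angular":[0,0,0],"slide":[0,0,0],"jaw":0.34},
    {"angular":[0,0,0],"slide":[0,0,0],"jaw":0.34},
  ],
)

```text
time_s: 25.3
tool_pos: [0.5412, -0.3027, 0.3418]
tool_rot: [-180.0, -0.1, 109.3]
force: [0.7, -0.2, -0.4]
grip_width: 0.0297
grasp_force: 0.0
```

Run:
```python
from h import *
snap('wrist','w6.png'); snap('side','d6.png'); snap('scene','s6.png')
r=lambda f,s:cv2.resize(cv2.imread('pics/'+f)[s],(400,300),interpolation=cv2.INTER_CUBIC)
o=np.vstack([np.hstack([r('w6.png',np.s_[0:300,80:480]),r('d6.png',np.s_[130:400,200:560])]),np.hstack([r('s6.png',np.s_[100:370,60:420]),r('s6.png',np.s_[190:280,225:345])])])
cv2.imwrite('pics/c6.png',np.clip(o*1.4,0,255).astype(np.uint8))
```

```text
(no output)
```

View pics/c6.png

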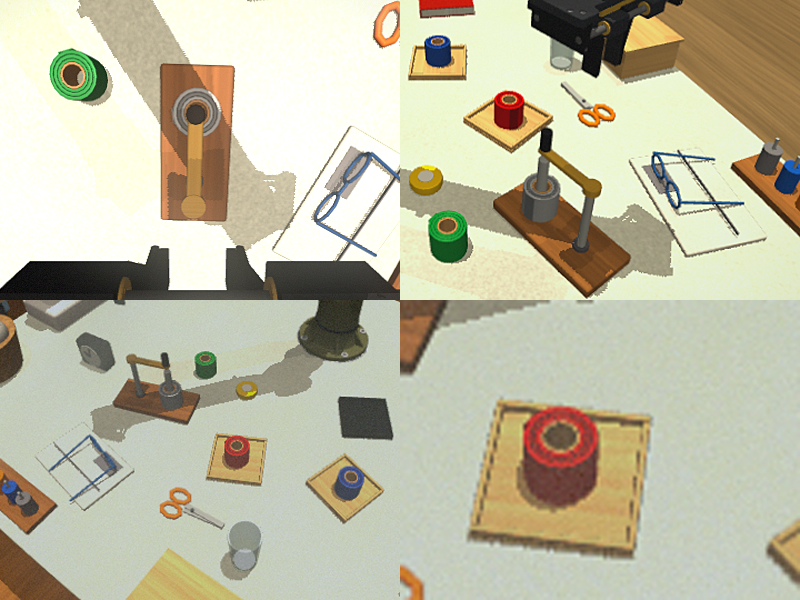

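The red roll stands upright in the oak tray (509,110 top right; 237,450 bottom left). The grey roll is on the spindle and the keeper is back over it (195,120 top left). Blue roll, glass, spectacles and scissors are where they were. The arm is clear of everything, so I hand in.

```bash
python3 -c "
from cell import env
print(env.sign_off())"
```

```text
the job is handed in; nothing more can be done
None
```

I handed the job in at about 25 s. The red roll stands upright in the empty oak tray, the grey roll is still on the spindle, the keeper is back at its stop, and the final pictures show the other items where they were.

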